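Set the code dials and open the reference block case

ROBOT

A 6-joint arm with a two-finger parallel gripper is mounted at the origin on a cart in front of the work surface, level with it; the furniture and walls round the work are solid. World frame = base frame: x ahead of the robot, y to its left, z up, the work surface at z = 0. Lengths are in mm, angles in rad, forces in N, time in s.
With the tool pointing down it reaches from about 400 to 925 mm from the base axis. Payload 12.5 kg.
Tool frame: the origin (TCP) lies between the finger pads; the fingertips stand 14 mm ahead of it and the grasp point (between the pads) lies 5 mm behind it (robot.tips_ahead is the distance from the TCP to the fingertips, in mm); z points along the fingers, y is the direction in which the jaws open and shut (so a half turn about z gives the same grasp; the last joint's range is limited). The gripper opens to 95 mm and grips with 3 to 60 N. Pads are 20 mm wide; open, the fingers measure 119 mm over their backs; the gripper's body (75 mm by 180 mm) begins 59 mm behind the grasp point.
Start: joints at [1.134, 0.491, 1.559, -0, 1.092, -0.106], TCP at [202.983, 591.137, 228.661] pointing down, gripper open.
Joint ranges: [-3.1, 3.1], [-0.84, 2.19], [0.05, 2.79], [-1.13, 4.28], [0.06, 2.93], [-2.69, 2.69]. Speed limits (rad/s): [2.22, 2.22, 2.79, 3.14, 3.14, 3.14].

INTERFACE

Orientations are given as a unit quaternion [w, x, y, z].
In Python, from station import robot, optics, finder gives the robot as it stands.
- The arm moves only by the tool arm_command, never from a script. Its arguments are lists of equal length, an entry for each row: "gripper": the finger opening in cm, from 0 to 9.51; "linear": the shift along the world's x, y, z in cm, a list of three; "delta_rot": the turn, a rotation vector about the world's x, y, z in degrees, a list of three. A call has exactly 5 rows; each row is the pose to reach, as a shift and turn from the pose commanded when the call began; what a row does not reach only later rows make up. A row lasts 1/8 s, in which the tool goes at most 62.5 mm and 10.7 degrees, less where a joint would pass 70% of its speed; a pose out of reach is approached as far as the arm can. A call with a gripper value outside its range is refused whole. The fingers move at their own pace and stop on an object; the grip force is fixed at half the most. Time passes only in rows, so rows that repeat a pose let the fingers close, or fill a call up. It gives the time, the measured TCP pose, the force and the opening at its end, in the units of the state.
- robot.sense(): the state, without advancing time (a new reading comes with each control period).
- optics.snapshot(name): name is "side" or "top" or "wrist"; returns (picture, depth): 480x640x3 uint8, red, green, blue; 480x640 float32, mm along the optical axis (not along the pixel's ray), 0 where there is no reading.
- optics.camera_model(name): a dict with "K" (3x3 intrinsics, pixels), "pose" (4x4, takes a point from camera to world coordinates); the wrist camera has in their place "T_tool_cam" (4x4, takes a point from camera to tool coordinates, whose origin is the TCP and whose axes are the flange's). Camera axes: x right, y down, z forward; pixel columns grow to the right and rows downward; lengths in mm; the calibration is good to about 2 mm. A picture is of the moment at which its call begins: read the wrist's pose just before it. camera_model takes no time and is no camera call.
- robot.close_job(): hands the job in, once; it reports no verdict.
Trained networks look in the newest picture that a camera, given by its name, has taken for a name from the list of things; names that differ only in an ending like _2 or _b are one class to them, and where a whole thing is asked for, a point or a joint stands for the part that bears it (a point fixed in the world has none). Each returns a list of dicts, best first, with "confidence" (0 to 1); they miss things now and then, are a little off and sometimes report something else, mostly with a low value. They report only what shows in the picture. A call takes as long as a camera call.
- finder.find_in(camera, thing): "extent" ([left, top, right, bottom] in pixels, round what is visible of it).
The state is a dict: "time_s": time; "joints": joint angles; "joint_velocities": joint speeds; "joint_torque": joint torques, N m; "tool_pos": TCP position; "tool_rot": TCP orientation; "wrist_force": force on the tool from outside, world axes, zero at the start; "torque": the same for the moment, N m; "width": finger opening in mm.
Only numpy, scipy, OpenCV 4.12 (cv2) and the standard library are available. Lean on these libraries where they do the work, as an engineer would, in place of code of your own. Each camera call takes 0.05 s, during which the arm holds its last target.

TASK

Unlock and open the reference block case: with the cover still shut, push the three dials round by their finger posts until on each dial the patch of its post's own colour stands at the white pointer (red patch on the red dial, yellow on yellow, blue on blue). Then push the sliding cover by its black ridge fully open to its stop, leaving the dials on the code and the things standing round the case where they are.

Things in the scene. Friction and masses are not known exactly. Their poses are not given: they have to be found in the camera images.
- case: Fixed grey metal case, 212 (x) x 244 (y) x 30 mm high, on the bench; origin at the centre of its underside. Three dials stand in a row at its +y end, axes at case x = -68, 0, +68, y = +84 mm; then, towards -y, the aluminium sliding cover over the block tray, and at the -y end the empty runway into which the cover slides. Its yaw gives the directions of the row (x) and of the cover's travel (-y).
- red_axis (a point): Centre of the red dial's top face, on its upright axis. Black disc, 56 mm diameter, top 28 mm above the bench, on a grey housing 66 x 64 mm. Near its rim five square 10 mm patches, 72 degrees apart: red, yellow, blue, green, white. A small white pointer stands beside the disc towards the cover, at -y of this point (point axes = case axes). Which of the three places this dial has varies.
- red_post (a point): Half-way up the red finger post of the red dial: an upright round post of 11 mm diameter, from the disc's top at 28 mm to 58 mm above the bench, 16 mm from the dial's axis; it turns with the disc. Push it round to turn the dial.
- red_dial (a joint): Angle of the red dial, rad, positive anticlockwise seen from above; 0 when its red patch is at the white pointer. It starts at a positive angle of 0.8 to 2.6 and has stops at -2.9 and 2.9. Light friction (2 to 3 N at the post); stays where it is left.
- yellow_axis (a point): Centre of the yellow dial's top face, on its upright axis. Black disc, 56 mm diameter, top 28 mm above the bench, on a grey housing 66 x 64 mm. Near its rim five square 10 mm patches, 72 degrees apart: red, yellow, blue, green, white. A small white pointer stands beside the disc towards the cover, at -y of this point (point axes = case axes). Which of the three places this dial has varies.
- yellow_post (a point): Half-way up the yellow finger post of the yellow dial: an upright round post of 11 mm diameter, from the disc's top at 28 mm to 58 mm above the bench, 16 mm from the dial's axis; it turns with the disc. Push it round to turn the dial.
- yellow_dial (a joint): Angle of the yellow dial, rad, positive anticlockwise seen from above; 0 when its yellow patch is at the white pointer. It starts at a negative angle of 0.8 to 2.6 and has stops at -2.9 and 2.9. Light friction (2 to 3 N at the post); stays where it is left.
- blue_axis (a point): Centre of the blue dial's top face, on its upright axis. Black disc, 56 mm diameter, top 28 mm above the bench, on a grey housing 66 x 64 mm. Near its rim five square 10 mm patches, 72 degrees apart: red, yellow, blue, green, white. A small white pointer stands beside the disc towards the cover, at -y of this point (point axes = case axes). Which of the three places this dial has varies.
- blue_post (a point): Half-way up the blue finger post of the blue dial: an upright round post of 11 mm diameter, from the disc's top at 28 mm to 58 mm above the bench, 16 mm from the dial's axis; it turns with the disc. Push it round to turn the dial.
- blue_dial (a joint): Angle of the blue dial, rad, positive anticlockwise seen from above; 0 when its blue patch is at the white pointer. It starts at a positive angle of 0.8 to 2.6 and has stops at -2.9 and 2.9. Light friction (2 to 3 N at the post); stays where it is left.
- cover (a joint): Travel of the sliding cover, m, along the case's -y: 0 shut, 0.072 fully open at its stop. It slides against light friction and stays where it is left. Inside the case a pin under each dial blocks it until every dial is within about 0.25 rad of 0.
- cover_ridge (a point): Centre of the black upright grip ridge on the cover: 60 mm long along the case's x, 8 mm thick, top 50 mm above the bench; moves with the cover. The ridge's low foot is 72 x 18 mm, its top 31.5 mm above the bench. Cover: plate 200 (case x) x 95 (case y) mm, top 29 mm above the bench. When shut, the ridge stands 89 mm from the row of dial axes.
- loupe: Bystander, to be left alone: black stand loupe, 39 mm diameter, 32 mm high, standing loose on the bench beside the case; origin at the centre of its underside.
- weight_0: Bystander, to be left alone: brass check weight with a knob, 38 mm diameter, 28 mm high, standing loose on the bench beside the case; origin at the centre of its underside.
- indenter_tube: Bystander, to be left alone: small upright tube with a red cap, 24 mm diameter, 60 mm high, standing loose on the bench beside the case; origin at the centre of its underside.
- wipe_bottle: Bystander, to be left alone: white bottle with a blue cap, 52 mm diameter, 130 mm high, standing loose on the bench beside the case; origin at the centre of its underside.
- weight_2: Bystander, to be left alone: slim brass check weight with a knob, 24 mm diameter, 32 mm high, standing loose on the bench beside the case; origin at the centre of its underside.
- v_anvil: Bystander, to be left alone: black V-shaped anvil on a stem, 41 mm diameter, 47 mm high, standing loose on the bench beside the case; origin at the centre of its underside.

How it is judged:
By the outcome, as a careful person would: the job done as asked, in the order asked, and still so for the second after the job is handed in, with the robot touching nothing.
It also fails if it takes over 67 s, if anything falls off the work surface, if the arm or the gripper's body presses on something with over 40 N, if the wrist force passes 120 N, or if a joint passes its speed limit or range.

## Working session

There is one attempt and no reset: what is moved stays moved. The work goes in short steps, Python scripts to look and compute and a tool call to move; the robot and the scene stay as the last step left them, time stands still between calls to the robot, and variables do not carry over. Pictures are saved under pics/ and viewed, and the job is handed in when it is done.

Besides the shell and the picture viewer there is one more tool, called after ">>>" by a JSON object that holds its "name" and its "arguments", one argument or row to a line. arm_command: Moves the arm, as the interface text tells. Its arguments: {"type":"object","properties":{"gripper":{"type":"array","items":{"type":"number"}},"linear":{"type":"array","items":{"type":"array","items":{"type":"number"}}},"delta_rot":{"type":"array","items":{"type":"array","items":{"type":"number"}}}},"required":["gripper","linear","delta_rot"]}

```bash
mkdir -p pics; ls
python3 - <<'E'
from station import robot, optics, finder
import cv2, numpy as np
np.set_printoptions(precision=3,suppress=True)
print(robot.sense())
for n in ("side","top"):
    p,d=optics.snapshot(n); cv2.imwrite(f"pics/{n}0.png",p[:,:,::-1]); np.save(f"pics/{n}0.npy",d)
    m=optics.camera_model(n); print(n,m)
print(optics.camera_model("wrist"))
E
```

```text
pics
{'time_s': 0.0, 'joints': array([ 1.134,  0.492,  1.559,  0.   ,  1.092, -0.106]), 'joint_velocities': array([-0.   , -0.   , -0.001,  0.   , -0.001, -0.   ]), 'joint_torque': array([  0.002, -61.265, -25.819,   0.069,   0.048,  -0.   ]), 'tool_pos': array([202.867, 590.912, 228.049]), 'tool_rot': array([-0.   ,  0.165,  0.986, -0.001]), 'wrist_force': array([-0.646,  0.217,  0.558]), 'torque': array([ 0.006, -0.002, -0.036]), 'width': 94.83325886875244}
side {'K': array([[488.257,   0.   , 321.785],
       [  0.   , 488.257, 238.706],
       [  0.   ,   0.   ,   1.   ]]), 'pose': array([[   0.9  ,   -0.181,    0.396,  202.465],
       [  -0.435,   -0.352,    0.829, -715.371],
       [  -0.01 ,   -0.918,   -0.396,  376.022],
       [   0.   ,    0.   ,    0.   ,    1.   ]])}
top {'K': array([[508.501,   0.   , 323.107],
       [  0.   , 508.501, 245.574],
       [  0.   ,   0.   ,   1.   ]]), 'pose': array([[  -0.013,   -0.991,    0.135,  383.267],
       [  -1.   ,    0.013,    0.003,   -2.511],
       [  -0.005,   -0.135,   -0.991, 1005.677],
       [   0.   ,    0.   ,    0.   ,    1.   ]])}
{'K': array([[346.797,   0.   , 321.539],
       [  0.   , 346.797, 239.102],
       [  0.   ,   0.   ,   1.   ]]), 'T_tool_cam': array([[  -0.   ,   -0.963,   -0.268,   75.924],
       [   1.   ,   -0.   ,    0.001,   -0.266],
       [  -0.001,   -0.268,    0.963, -155.637],
       [   0.   ,    0.   ,    0.   ,    1.   ]])}
```

View pics/top0.png

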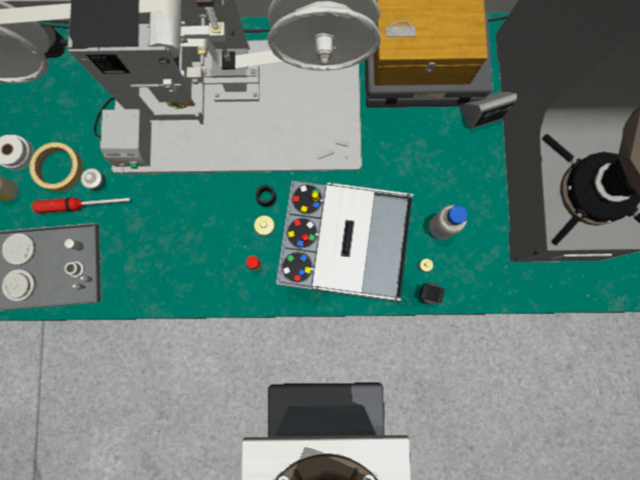

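View pics/side0.png

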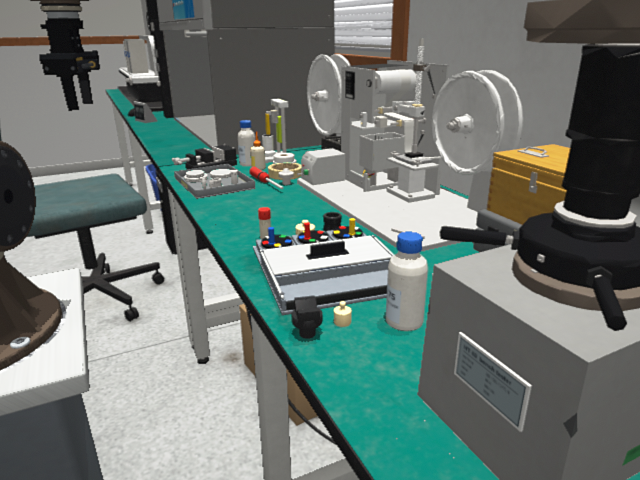

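```bash
cat > h.py <<'E'
from station import robot, optics, finder
import cv2, numpy as np
from scipy.spatial.transform import Rotation as R
np.set_printoptions(precision=2,suppress=True)
def toolT():
    s=robot.sense(); q=s['tool_rot']; T=np.eye(4)
    T[:3,:3]=R.from_quat([q[1],q[2],q[3],q[0]]).as_matrix(); T[:3,3]=s['tool_pos']; return T
def campose(n):
    m=optics.camera_model(n)
    return m['K'],(m['pose'] if 'pose' in m else toolT()@m['T_tool_cam'])
def px2w(K,P,u,v,z):
    r=P[:3,:3]@np.linalg.solve(K,[u,v,1.]); return P[:3,3]+r*(z-P[2,3])/r[2]
def w2px(K,P,p):
    c=P[:3,:3].T@(np.asarray(p,float)-P[:3,3]); return (K@c)[:2]/c[2]
def cloud(K,P,d):
    v,u=np.mgrid[:480,:640]; r=np.stack([(u-K[0,2])/K[0,0],(v-K[1,2])/K[1,1],np.ones_like(u,float)],-1)*d[...,None]
    return r@P[:3,:3].T+P[:3,3]
E
python3 - <<'E'
from h import *
K,P=campose("top"); d=np.load("pics/top0.npy"); c=cloud(K,P,d)
im=cv2.imread("pics/top0.png")
cv2.imwrite("pics/crop0.png",cv2.resize(im[170:310,235:475],None,fx=3.3,fy=3.3,interpolation=cv2.INTER_CUBIC))
for n,u,v,z in [("c-ul",291,181,30),("c-ur",412,194,30),("c-lr",402,299,30),("c-ll",279,286,30),("ridge",347,238,50),("d1",307,199,28),("d2",301,233,28),("d3",297,267,28),("loupe",265,196,32),("w0",264,225,28),("tube",253,262,60),("bottle",457,214,130),("w2",427,265,32),("anvil",432,293,47)]:
    print(n,px2w(K,P,u,v,z),c[v,u])
# high stuff map
z=c[...,2]
for v in range(0,310,20): print(v,[int(z[v,u]) for u in range(100,640,30)])
E
```

```text
c-ul [645.79  62.39  30.  ] [654.07  64.43  -0.77]
c-ur [ 616.23 -174.95   30.  ] [ 617.02 -175.54   26.7 ]
c-lr [ 411.59 -148.43   30.  ] [ 412.55 -153.41   -3.28]
c-ll [439.42  86.27  30.  ] [441.11  88.94   0.64]
ridge [527.65 -44.91  50.  ] [527.38 -44.83  51.83]
d1 [609.55  31.22  28.  ] [609.88  31.27  26.58]
d2 [542.04  43.48  28.  ] [541.71  43.39  30.01]
d3 [475.69  51.66  28.  ] [475.83  51.74  26.56]
loupe [615.78 113.35  32.  ] [623.1  117.     1.34]
w0 [558.84 115.62  28.  ] [558.71 115.54  28.7 ]
tube [483.14 132.13  60.  ] [483.29 132.34  58.56]
bottle [ 555.44 -234.67  130.  ] [ 556.32 -235.85  125.54]
w2 [ 475.86 -198.3    32.  ] [ 475.99 -198.58   30.59]
anvil [ 421.57 -202.53   47.  ] [ 421.93 -204.44   37.85]
0 [297, 296, 293, 227, 301, 45, 272, 270, 270, 265, 181, 181, 182, 34, 129, 236, 324, 389]
20 [297, 297, 294, 174, 171, -1, 278, 271, 272, 274, 181, 183, 180, 13, 121, 234, 318, 383]
40 [295, 295, 289, 192, 206, -2, 218, 207, 206, 215, 179, 183, 181, 0, 119, 226, 314, 383]
60 [267, 265, 273, 82, 116, 120, 129, 148, 147, 75, 177, 175, 174, 75, 108, 220, 309, 3
[... 195 characters left out ...]
 19, 20, 22, 22, 1005, 0, 0, -1, 19, 90, 182, 183, 178]
140 [3, 90, 20, 20, 20, 21, 19, 20, 25, -3, 1, 1, -1, -4, 85, 199, 170, 166]
160 [0, 61, 19, 20, 19, 20, 20, 20, 21, -1, -3, 0, -1, 1, 80, 164, 202, 212]
180 [28, 0, -1, -1, 0, 0, 0, 0, 0, 0, 0, 0, 0, 0, 75, 163, 210, 261]
200 [11, 9, 2, 2, 2, 0, 1, 27, 29, 28, 4, 0, -2, 1005, 72, 165, 207, 225]
220 [-1, 1, 0, 0, -1, -1, 0, 22, 31, 31, 7, 0, 128, -1, 63, 164, 196, 199]
240 [4, 3, -3, 0, 0, 1, 0, 28, 30, 6, 4, 0, 0, -1, 57, 164, 164, 160]
260 [-1, 0, -1, 0, 2, 59, 5, 20, 31, 10, 5, 23, -2, 2, 30, 21, 10, -3]
280 [4, 2, 1, 0, 1005, 0, 20, 21, 28, 5, 18, 1, 0, 2, 1, -2, 1, 0]
300 [5, 0, 1, -1, 0, 0, 2, 2, -1, 0, 29, 35, -2, 0, 0, 2, 2, -3]
```

View pics/crop0.png

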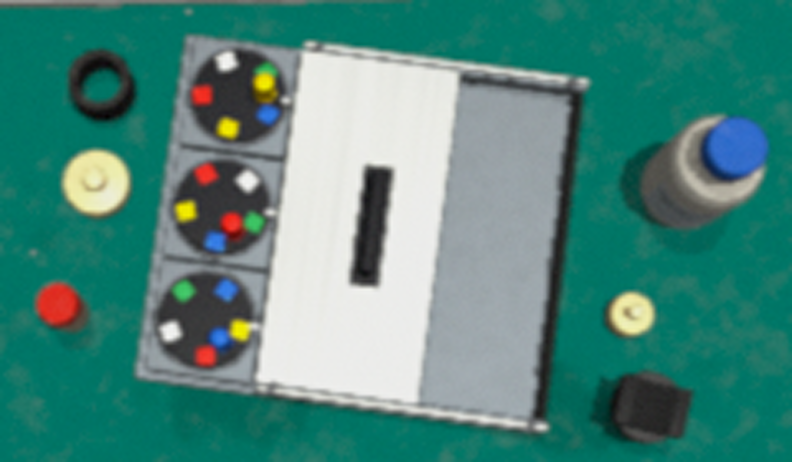

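>>> {"name": "arm_command", "arguments": {
  "gripper": [1.6, 1.6, 1.6, 1.6, 1.6],
  "linear": [
    [3.1, -5.2, -0.2],
    [6.2, -10.4, -0.4],
    [9.3, -15.6, -0.6],
    [12.4, -20.8, -0.8],
    [15.5, -26, -1]
  ],
  "delta_rot": [
    [0, 0, 5],
    [0, 0, 10],
    [0, 0, 15],
    [0, 0, 19],
    [0, 0, 19]
  ]
}}

```text
time_s: 0.72
tool_pos: [358.6, 329.4, 218.5]
tool_rot: [-0.0, -0.001, 1.0, 0.0]
wrist_force: [1.2, -0.2, -0.2]
width: 50.7
```

>>> {"name": "arm_command", "arguments": {
  "gripper": [1.6, 1.6, 1.6, 1.6, 1.6],
  "linear": [
    [3.1, -5.2, -0.2],
    [6.2, -10.4, -0.4],
    [9.3, -15.6, -0.6],
    [12.4, -20.8, -0.8],
    [15.5, -26, -1]
  ],
  "delta_rot": [
    [0, 0, 0],
    [0, 0, 0],
    [0, 0, 0],
    [0, 0, 0],
    [0, 0, 0]
  ]
}}

```text
time_s: 1.35
tool_pos: [513.7, 69.2, 208.5]
tool_rot: [-0.0, -0.0, 1.0, 0.0]
wrist_force: [0.4, 0.1, -0.0]
width: 16.0
```

>>> {"name": "arm_command", "arguments": {
  "gripper": [1.6, 1.6, 1.6, 1.6, 1.6],
  "linear": [
    [2.7, -5.0, -0.8],
    [2.7, -5.0, -0.8],
    [2.7, -5.0, -0.8],
    [2.7, -5.0, -0.8],
    [2.7, -5.0, -0.8]
  ],
  "delta_rot": [
    [0, 0, 0],
    [0, 0, 0],
    [0, 0, 0],
    [0, 0, 0],
    [0, 0, 0]
  ]
}}

```text
time_s: 1.98
tool_pos: [539.7, 22.1, 201.0]
tool_rot: [0.0, -0.001, 1.0, 0.0]
wrist_force: [-0.3, 1.1, -0.4]
width: 16.1
```

Run:
```python
from h import *
K,P=campose("wrist"); np.savez("pics/w1p.npz",K=K,P=P); p,d=optics.snapshot("wrist"); cv2.imwrite("pics/w1.png",p[:,:,::-1]); np.save("pics/w1.npy",d)
s=robot.sense(); print(s['time_s'],s['tool_pos'],s['tool_rot'],s['joints'],P)
```

```text
2.025 [539.78  21.98 200.93] [ 0. -0.  1.  0.] [-0.08  0.4   1.8   0.    0.94 -1.65] [[ -0.     0.96   0.27 463.68]
 [  1.     0.     0.    21.84]
 [  0.     0.27  -0.96 356.58]
 [  0.     0.     0.     1.  ]]
```

View pics/w1.png

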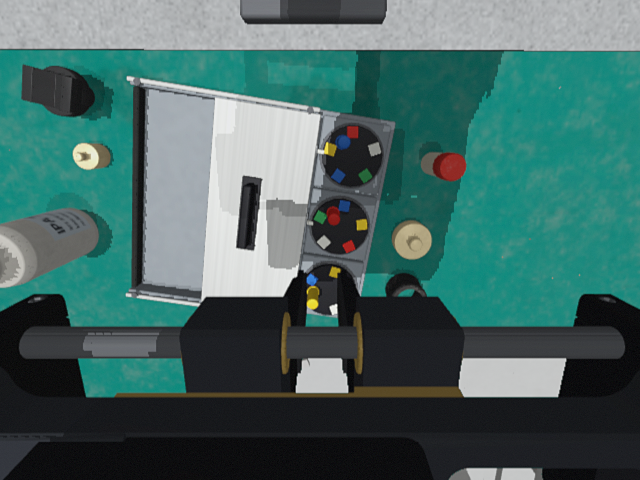

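```bash
cat > det.py <<'E'
from h import *
COL={'red':[(0,10),(170,180)],'yellow':[(20,32)],'blue':[(105,122)],'green':[(60,75)]}
def blobs(im,K,P,roi=None):
    h=cv2.cvtColor(im,cv2.COLOR_BGR2HSV); out=[]
    for c,rs in COL.items():
        m=np.zeros(im.shape[:2],np.uint8)
        for a,b in rs: m|=cv2.inRange(h,(a,140,90),(b,255,255))
        n,l,st,ce=cv2.connectedComponentsWithStats(m)
        for i in range(1,n):
            if st[i,4]>25: out.append((c,ce[i],st[i,4]))
    return out
E
python3 - <<'E'
from det import *
z=np.load("pics/w1p.npz");K,P=z['K'],z['P'];im=cv2.imread("pics/w1.png");d=np.load("pics/w1.npy");c=cloud(K,P,d)
for n,ce,a in blobs(im,K,P):
    if 300<ce[0]<400 and 110<ce[1]<320: print(n,ce,a,px2w(K,P,*ce,28)[:2],px2w(K,P,*ce,58)[:2],c[int(ce[1]),int(ce[0])])
cv2.imwrite("pics/w1c.png",cv2.resize(im[105:325,230:410],None,fx=3.3,fy=2.7*3.3/2.7*0.82,interpolation=cv2.INTER_CUBIC))
cv2.imwrite("pics/w1c.png",cv2.resize(im[110:310,230:410],None,fx=3,fy=3,interpolation=cv2.INTER_CUBIC))
E
```

```text
red [352.15 131.42] 128 [454.21  49.7 ] [455.08  47.15] [453.85  49.55  28.01]
red [333.01 215.27] 197 [531.57  33.22] [525.38  32.18] [525.3   32.2   57.22]
red [348.51 246.12] 109 [562.64  48.91] [553.6   46.44] [562.13  48.29  29.27]
yellow [329.67 148.72] 128 [469.41  29.48] [468.89  28.78] [468.77  28.85  28.1 ]
yellow [361.36 224.23] 115 [540.39  60.88] [533.39  57.32] [540.33  60.61  27.3 ]
yellow [334.24 271.62] 93 [589.57  35.1 ] [578.08  33.89] [588.67  34.83  28.59]
yellow [312.27 296.9 ] 246 [617.42  12.77] [603.39  13.6 ] [606.13  13.13  50.12]
blue [342.59 141.64] 153 [463.14  41.21] [463.19  39.44] [462.67  39.03  56.47]
blue [337.76 175.28] 114 [493.45  37.25] [490.73  35.84] [493.06  36.47  29.48]
blue [343.84 205.52] 105 [522.04  43.49] [516.71  41.51] [521.31  42.6   29.27]
blue [311.13 279.44] 99 [598.09  11.71] [585.82  12.64] [597.19  11.61  29.03]
green [364.73 175.45] 99 [493.56  62.49] [490.83  58.78] [493.11  61.76  28.29]
green [319.95 216.71] 102 [533.01  20.62] [526.68  20.73] [532.26  19.7   28.28]
```

View pics/w1c.png

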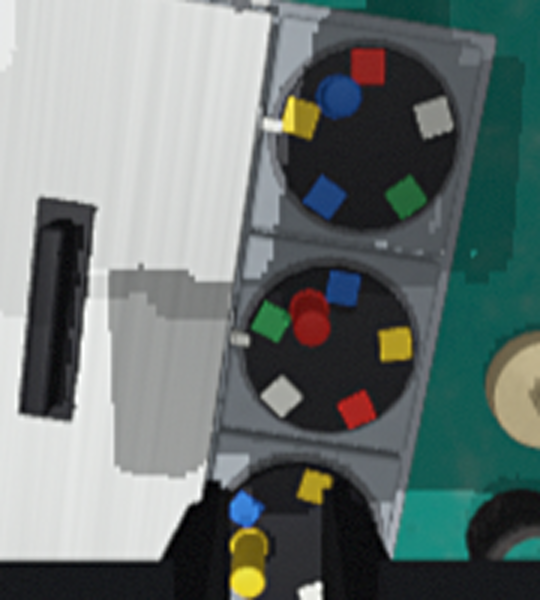

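```bash
cat > fit.py <<'E'
from det import *
from scipy.optimize import least_squares
ORD=['red','yellow','blue','green','white']
SLOT={'yellow':68,'red':0,'blue':-68}
def fit(pts):  # pts: list of (dial, colour, xy)
    def model(p,dl,c):
        x0,y0,yaw,r=p[:4]; th=p[4+['red','yellow','blue'].index(dl)]
        C,S=np.cos(yaw),np.sin(yaw); ax=np.array([x0+C*SLOT[dl]-S*84,y0+S*SLOT[dl]+C*84])
        a=yaw-np.pi/2+th+2*np.pi/5*(ORD.index(c)-ORD.index(dl))
        return ax+r*np.array([np.cos(a),np.sin(a)])
    f=lambda p:np.concatenate([model(p,d,c)-q for d,c,q in pts])
    best=None
    for t in np.random.default_rng(0).uniform(-3,3,(40,3)):
        s=least_squares(f,[530,-43,-.12,21,*t],loss='soft_l1')
        if best is None or s.cost<best.cost: best=s
    return best.x,best.fun,f
def axes(p):
    x0,y0,yaw=p[:3];C,S=np.cos(yaw),np.sin(yaw)
    return {d:np.array([x0+C*s-S*84,y0+S*s+C*84]) for d,s in SLOT.items()}
E
python3 - <<'E'
from fit import *
A=lambda a,b:np.array([a,b])
pts=[('blue','red',A(454.2,49.7)),('blue','yellow',A(469.4,29.5)),('blue','blue',A(493.4,37.2)),('blue','green',A(493.6,62.5)),
('red','red',A(562.6,48.9)),('red','yellow',A(540.4,60.9)),('red','blue',A(522,43.5)),('red','green',A(533,20.6)),
('yellow','blue',A(598.1,11.7)),('yellow','yellow',A(589.6,35.1))]
p,r,_=fit(pts);print(p,np.rad2deg(p[2]),np.rad2deg(p[4:]));print(_(p).reshape(-1,2))
ax=axes(p);print(ax)
for d,t in [('red',(525.4,32.2)),('blue',(463.2,39.4)),('yellow',(603.4,13.6))]:
    v=np.array(t)-ax[d];print(d,np.hypot(*v),np.rad2deg(np.arctan2(v[1],v[0])))
E
```

```text
[530.46 -43.47  -0.15  21.56   2.17  29.71   1.1 ] -8.708487149525016 [ 124.29 1702.38   62.76]
[[ 0.2   0.14]
 [-0.08 -0.15]
 [ 0.01  0.01]
 [-0.21  0.05]
 [ 0.02 -0.03]
 [-0.07  0.03]
 [-0.03 -0.04]
 [-0.08  0.  ]
 [ 0.14 -0.23]
 [ 0.1   0.23]]
{'yellow': array([610.39,  29.27]), 'red': array([543.18,  39.56]), 'blue': array([475.96,  49.86])}
red 19.240155667941384 -157.4991579810806
blue 16.49818571433934 -140.65866714873664
yellow 17.15665543134639 -114.04861905281165
```

>>> {"name": "arm_command", "arguments": {
  "gripper": [2.1, 2.1, 2.1, 2.1, 2.1],
  "linear": [
    [-0.6, 0.6, -3],
    [-1.1, 1.1, -7],
    [-1.1, 1.1, -11.5],
    [-1.1, 1.1, -11.5],
    [-1.1, 1.1, -11.5]
  ],
  "delta_rot": [
    [0, 0, 10],
    [0, 0, 20],
    [0, 0, 27],
    [0, 0, 27],
    [0, 0, 27]
  ]
}}

```text
time_s: 2.65
tool_pos: [529.6, 32.3, 87.0]
tool_rot: [0.001, -0.233, 0.973, -0.0]
wrist_force: [0.5, 0.1, 0.9]
width: 21.0
```

Run:
```python
from h import *
s=robot.sense();print(s['time_s'],s['tool_pos'],s['tool_rot'])
K,P=campose("wrist"); np.savez("pics/w2p.npz",K=K,P=P); p,d=optics.snapshot("wrist"); cv2.imwrite("pics/w2.png",p[:,:,::-1])
p,d=optics.snapshot("side"); cv2.imwrite("pics/s2.png",cv2.resize(p[170:330,200:440,::-1],None,fx=3.3,fy=3.3))
```

```text
2.65 [529.61  32.31  86.96] [ 0.   -0.23  0.97 -0.  ]
```

View pics/w2.png

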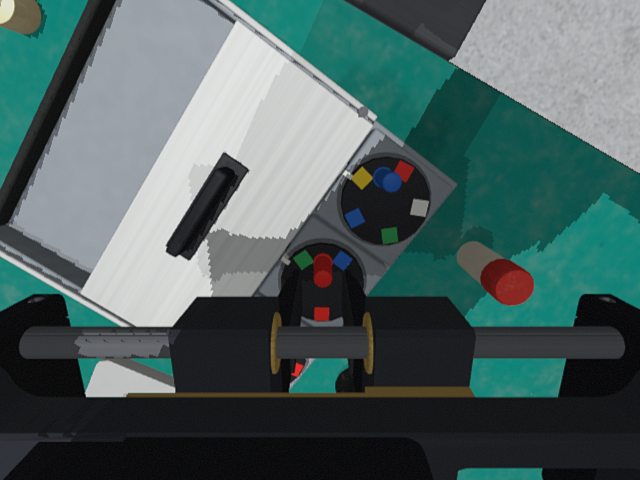

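View pics/s2.png

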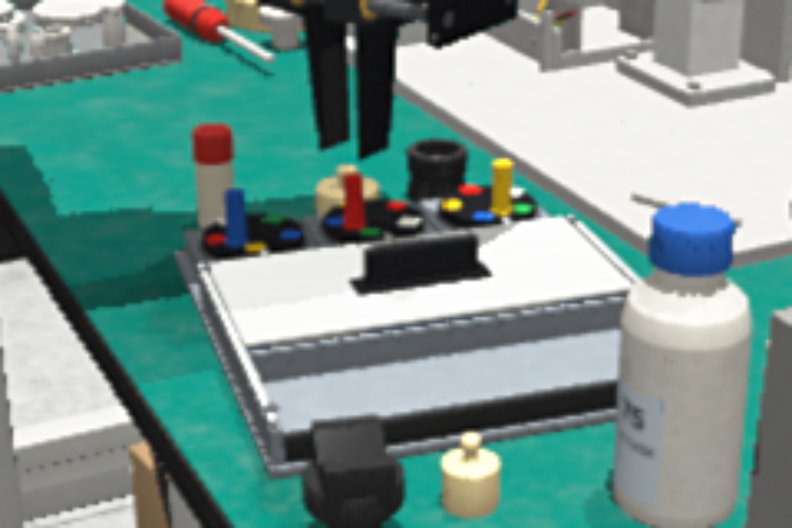

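>>> {"name": "arm_command", "arguments": {
  "gripper": [2.1, 2.1, 2.1, 1.2, 1.2],
  "linear": [
    [0, 0, -2],
    [0, 0, -3.7],
    [0, 0, -3.7],
    [0, 0, -3.7],
    [0, 0, -3.7]
  ],
  "delta_rot": [
    [0, 0, 0],
    [0, 0, 0],
    [0, 0, 0],
    [0, 0, 0],
    [0, 0, 0]
  ]
}}

```text
time_s: 3.38
tool_pos: [529.4, 32.1, 49.6]
tool_rot: [0.001, -0.234, 0.972, -0.0]
wrist_force: [0.7, 0.8, -0.1]
width: 12.7
```

Run:
```python
import numpy as np
# arcs: dx,dy cm from start
for n,a0,st in [('red',-153,-124.3),('blue',-140.7,-62.8),('yellow',-83,97.6)]:
    k=int(np.ceil(abs(st)/9)); print(n)
    for i in range(1,k+1):
        a=a0+st*i/k; p=np.array([np.cos(np.radians(a)),np.sin(np.radians(a))])-[np.cos(np.radians(a0)),np.sin(np.radians(a0))]
        print(i,round(st*i/k,1),(1.6*p).round(2))
```

```text
red
1 -8.9 [-0.1   0.23]
2 -17.8 [-0.15  0.47]
3 -26.6 [-0.17  0.72]
4 -35.5 [-0.16  0.96]
5 -44.4 [-0.1  1.2]
6 -53.3 [-0.01  1.43]
7 -62.1 [0.12 1.65]
8 -71.0 [0.28 1.84]
9 -79.9 [0.46 2.  ]
10 -88.8 [0.67 2.14]
11 -97.7 [0.9  2.24]
12 -106.5 [1.14 2.3 ]
13 -115.4 [1.38 2.33]
14 -124.3 [1.63 2.31]
blue
1 -9.0 [-0.14  0.21]
2 -17.9 [-0.25  0.43]
3 -26.9 [-0.32  0.67]
4 -35.9 [-0.36  0.92]
5 -44.9 [-0.35  1.17]
6 -53.8 [-0.31  1.41]
7 -62.8 [-0.23  1.65]
yellow
1 8.9 [0.24 0.05]
2 17.7 [0.47 0.13]
3 26.6 [0.69 0.26]
4 35.5 [0.89 0.41]
5 44.4 [1.05 0.59]
6 53.2 [1.19 0.79]
7 62.1 [1.3  1.02]
8 71.0 [1.37 1.25]
9 79.9 [1.4 1.5]
10 88.7 [1.4  1.75]
11 97.6 [1.35 1.99]
```

>>> {"name": "arm_command", "arguments": {
  "gripper": [1.2, 1.2, 1.2, 1.2, 1.2],
  "linear": [
    [-0.1, 0.23, 0],
    [-0.15, 0.47, 0],
    [-0.17, 0.72, 0],
    [-0.16, 0.96, 0],
    [-0.1, 1.2, 0]
  ],
  "delta_rot": [
    [0, 0, -9],
    [0, 0, -18],
    [0, 0, -26.5],
    [0, 0, -35.5],
    [0, 0, -44.5]
  ]
}}

```text
time_s: 4.0
tool_pos: [528.3, 43.9, 49.4]
tool_rot: [0.001, 0.154, 0.988, -0.0]
wrist_force: [-0.5, -2.9, 1.2]
width: 11.8
```

>>> {"name": "arm_command", "arguments": {
  "gripper": [1.2, 1.2, 1.2, 1.2, 1.2],
  "linear": [
    [0.09, 0.23, 0],
    [0.22, 0.45, 0],
    [0.38, 0.64, 0],
    [0.56, 0.8, 0],
    [0.77, 0.94, 0]
  ],
  "delta_rot": [
    [0, 0, -9],
    [0, 0, -17.5],
    [0, 0, -26.5],
    [0, 0, -35.5],
    [0, 0, -44.5]
  ]
}}

```text
time_s: 4.62
tool_pos: [535.6, 53.4, 49.3]
tool_rot: [0.0, 0.517, 0.856, -0.0]
wrist_force: [-1.8, -1.8, 1.9]
width: 11.9
```

>>> {"name": "arm_command", "arguments": {
  "gripper": [1.2, 1.2, 1.2, 1.2, 1.1],
  "linear": [
    [0.23, 0.1, 0],
    [0.47, 0.16, 0],
    [0.71, 0.19, 0],
    [0.96, 0.17, 0],
    [0.96, 0.17, 0]
  ],
  "delta_rot": [
    [0, 0, -9],
    [0, 0, -17.5],
    [0, 0, -26.5],
    [0, 0, -35.5],
    [0, 0, -35.5]
  ]
}}

```text
time_s: 5.25
tool_pos: [545.0, 55.4, 49.1]
tool_rot: [-0.0, 0.751, 0.66, -0.0]
wrist_force: [-2.9, 1.9, 1.3]
width: 11.2
```

```bash
cat > look.py <<'E'
import sys
from h import *
n=sys.argv[1]
s=robot.sense();print(s['time_s'],s['tool_pos'],s['tool_rot'],s['wrist_force'],s['width'],s['joints'])
for c in sys.argv[2:]:
    K,P=campose(c); p,d=optics.snapshot(c); np.savez(f"pics/{c}{n}.npz",K=K,P=P,d=d); cv2.imwrite(f"pics/{c}{n}.png",p[:,:,::-1])
E
python3 look.py 3 wrist side
```

```text
5.25 [545.02  55.41  49.12] [-0.    0.75  0.66 -0.  ] [-2.88  1.94  1.31] 11.235491967966388 [-0.02  0.63  1.91  0.    0.6   0.11]
```

View pics/wrist3.png

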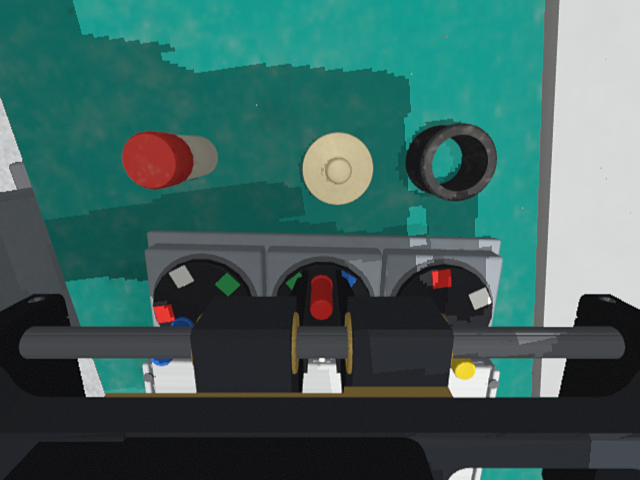

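>>> {"name": "arm_command", "arguments": {
  "gripper": [2.1, 2.1, 2.1, 2.1, 2.1],
  "linear": [
    [0, 0, 0],
    [0, 0, 1.5],
    [0, 0, 4.5],
    [-4, -0.8, 4.5],
    [-8.2, -1.5, 4.5]
  ],
  "delta_rot": [
    [0, 0, 0],
    [0, 0, 0],
    [0, 0, -10],
    [0, 0, -20],
    [0, 0, -30]
  ]
}}

```text
time_s: 5.98
tool_pos: [462.8, 40.0, 94.8]
tool_rot: [0.001, 0.898, 0.441, 0.001]
wrist_force: [0.8, 0.2, 0.0]
width: 21.6
```

>>> {"name": "arm_command", "arguments": {
  "gripper": [2.1, 2.1, 2.1, 2.1, 2.1],
  "linear": [
    [0, 0, 0],
    [0, 0, -0.5],
    [0, 0, -0.5],
    [0, 0, -0.5],
    [0, 0, -0.5]
  ],
  "delta_rot": [
    [0, 0, -7],
    [0, 0, -13],
    [0, 0, -13],
    [0, 0, -13],
    [0, 0, -13]
  ]
}}

```text
time_s: 6.6
tool_pos: [463.4, 40.2, 88.9]
tool_rot: [0.0, 0.941, 0.339, 0.0]
wrist_force: [-0.0, 0.1, 0.5]
width: 21.0
```

```bash
python3 look.py 4 wrist
```

```text
6.6 [463.45  40.24  88.93] [0.   0.94 0.34 0.  ] [-0.01  0.15  0.54] 21.022028160969942 [-0.06  0.49  2.08 -0.    0.57  0.82]
```

View pics/wrist4.png

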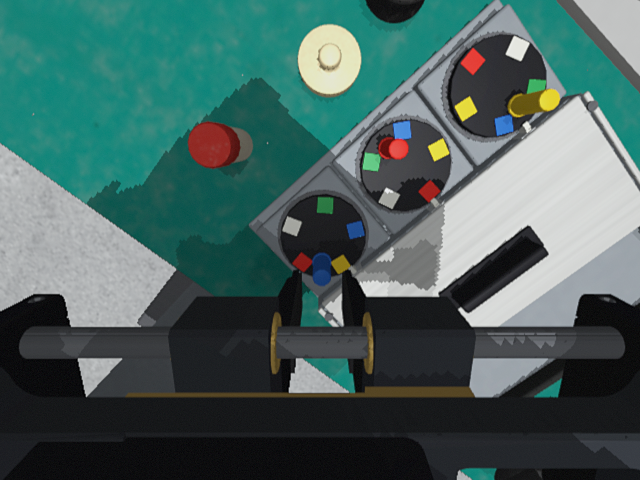

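>>> {"name": "arm_command", "arguments": {
  "gripper": [2.1, 2.1, 2.1, 1.2, 1.2],
  "linear": [
    [0, 0, -2],
    [0, 0, -4],
    [0, 0, -4],
    [0, 0, -4],
    [0, 0, -4]
  ],
  "delta_rot": [
    [0, 0, 0],
    [0, 0, 0],
    [0, 0, 0],
    [0, 0, 0],
    [0, 0, 0]
  ]
}}

```text
time_s: 7.28
tool_pos: [463.6, 40.2, 49.3]
tool_rot: [0.0, 0.941, 0.338, 0.001]
wrist_force: [0.3, 0.3, -0.5]
width: 12.6
```

Run:
```python
from fit import *
z=np.load("pics/wrist4.npz");K,P=z['K'],z['P'];im=cv2.imread("pics/wrist4.png")
B=blobs(im,K,P)
ax0={'yellow':[610.4,29.3],'red':[543.2,39.6],'blue':[476,49.9]}
pts=[]
for n,ce,a in B:
    w=px2w(K,P,*ce,28)[:2]
    for d,q in ax0.items():
        r=np.hypot(*(w-q))
        if r<45: print(d,n,ce,a,w,r)
        if 18.5<r<25 and 60<a and not(d==n and r>24): pts.append((d,n,w))
p,r,f=fit(pts);print(p,np.rad2deg(p[4:])%360);print(f(p).reshape(-1,2)); print(axes(p))
```

```text
yellow red [472.47  61.08] 385 [610.16  50.82] 21.52385170227658
red red [392.92 148.01] 545 [546.27  53.15] 13.895052477967631
red red [428.98 190.66] 266 [541.69  18.31] 21.339384466174927
blue red [302.14 261.87] 219 [454.62  49.89] 21.37874750927843
yellow yellow [533.15 102.44] 1027 [617.49   7.53] 22.895771177420553
yellow yellow [465.38 108.57] 344 [589.86  35.61] 21.485520645923387
red yellow [438.18 149.46] 308 [563.1   31.48] 21.495155497118834
blue yellow [340.31 263.92] 218 [469.59  29.55] 21.332282763888912
yellow blue [503.52 124.57] 322 [598.07  11.7 ] 21.489068377465703
red blue [402.01 129.55] 291 [557.55  56.22] 21.954393245674847
blue blue [355.08 229.35] 234 [493.55  37.5 ] 21.49005585670287
blue blue [321.35 256.8 ] 55 [465.41  42.37] 12.991091952217028
blue blue [321.33 277.  ] 240 [454.47  33.32] 27.173171854084362
yellow green [535.57  84.88] 209 [624.71  13.68] 21.178688817092144
blue green [324.7  204.82] 246 [493.34  62.74] 21.57566141239687
[530.97 -43.27  -0.15  21.34   0.07   4.6   -5.19] [  3.81 263.61  62.85]
[[ -0.5    0.11]
 [  0.06   0.2 ]
 [  0.34  -0.02]
 [-27.33  27.61]
 [  0.29  -0.48]
 [  0.11   0.03]
 [  0.21   0.08]
 [  1.08   0.01]
 [ -0.07  -0.27]
 [  0.07  -0.01]
 [ -0.5   -0.65]
 [  0.18  -0.16]]
{'yellow': array([610.77,  29.61]), 'red': array([543.54,  39.79]), 'blue': array([476.3 ,  49.96])}
```

>>> {"name": "arm_command", "arguments": {
  "gripper": [1.2, 1.2, 1.2, 1.2, 1.2],
  "linear": [
    [-0.14, 0.21, 0],
    [-0.25, 0.43, 0],
    [-0.32, 0.67, 0],
    [-0.36, 0.92, 0],
    [-0.35, 1.17, 0]
  ],
  "delta_rot": [
    [0, 0, -9],
    [0, 0, -18],
    [0, 0, -27],
    [0, 0, -36],
    [0, 0, -45]
  ]
}}

```text
time_s: 7.9
tool_pos: [460.5, 51.8, 49.3]
tool_rot: [0.0, 0.999, -0.05, 0.001]
wrist_force: [1.9, -2.4, -0.7]
width: 12.0
```

>>> {"name": "arm_command", "arguments": {
  "gripper": [1.2, 1.2, 1.1, 1.1, 1.1],
  "linear": [
    [0.04, 0.24, 0],
    [0.12, 0.49, 0],
    [0.12, 0.49, 0],
    [0.12, 0.49, 0],
    [0.12, 0.49, 0]
  ],
  "delta_rot": [
    [0, 0, -9],
    [0, 0, -18],
    [0, 0, -18],
    [0, 0, -18],
    [0, 0, -18]
  ]
}}

```text
time_s: 8.52
tool_pos: [460.9, 56.8, 48.8]
tool_rot: [0.0, 0.979, -0.202, -0.0]
wrist_force: [0.4, -0.6, -0.3]
width: 11.0
```

Run:
```python
from h import *
z=np.load("pics/wrist4.npz");K,P=z['K'],z['P'];im=cv2.imread("pics/wrist4.png")
cv2.imwrite("pics/c4.png",cv2.resize(im[70:150,480:580],None,fx=6,fy=6,interpolation=cv2.INTER_CUBIC))
for u,v in [(548,98),(550,99)]: print(px2w(K,P,u,v,58), px2w(K,P,u,v,58)[:2]-[610.5,29.4])
```

```text
[610.25  14.56  58.  ] [ -0.25 -14.84]
[610.58  13.42  58.  ] [  0.08 -15.98]
```

View pics/c4.png

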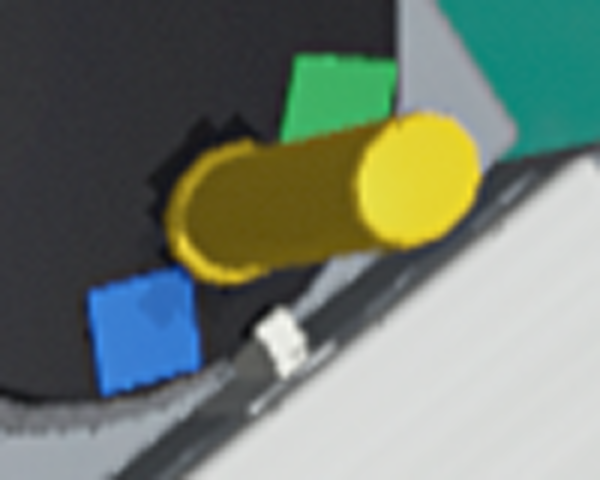

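>>> {"name": "arm_command", "arguments": {
  "gripper": [2.1, 2.1, 2.1, 2.1, 2.1],
  "linear": [
    [0, 0, 0],
    [0, 0, 1.5],
    [0, 0, 4.5],
    [5, -1.4, 4.5],
    [10, -2.9, 4.5]
  ],
  "delta_rot": [
    [0, 0, 0],
    [0, 0, 0],
    [0, 0, 10],
    [0, 0, 20],
    [0, 0, 30]
  ]
}}

```text
time_s: 9.15
tool_pos: [562.3, 27.7, 94.4]
tool_rot: [0.0, 0.998, 0.061, 0.0]
wrist_force: [0.8, 0.0, -0.6]
width: 21.1
```

>>> {"name": "arm_command", "arguments": {
  "gripper": [2.1, 2.1, 2.1, 2.1, 2.1],
  "linear": [
    [5, -1.4, 0],
    [5, -1.4, 0],
    [5, -1.4, 0],
    [5, -1.4, 0],
    [5, -1.4, 0]
  ],
  "delta_rot": [
    [0, 0, 10],
    [0, 0, 20],
    [0, 0, 30],
    [0, 0, 40],
    [0, 0, 50]
  ]
}}

```text
time_s: 9.78
tool_pos: [610.8, 13.9, 93.4]
tool_rot: [-0.0, 0.879, 0.477, -0.0]
wrist_force: [-0.1, 0.2, 0.2]
width: 20.9
```

>>> {"name": "arm_command", "arguments": {
  "gripper": [2.1, 2.1, 2.1, 2.1, 2.1],
  "linear": [
    [0, 0, 0],
    [0, 0, 0],
    [0, 0, -0.5],
    [0, 0, -0.5],
    [0, 0, -0.5]
  ],
  "delta_rot": [
    [0, 0, 10],
    [0, 0, 20],
    [0, 0, 30],
    [0, 0, 34.5],
    [0, 0, 34.5]
  ]
}}

```text
time_s: 10.4
tool_pos: [610.8, 13.9, 88.4]
tool_rot: [-0.0, 0.701, 0.713, -0.0]
wrist_force: [0.2, 0.6, -0.0]
width: 21.2
```

```bash
python3 look.py 5 wrist
```

```text
10.4 [610.83  13.89  88.44] [-0.    0.7   0.71 -0.  ] [ 0.2   0.58 -0.02] 21.193033182746866 [-0.09  0.64  1.72  0.    0.78 -0.1 ]
```

View pics/wrist5.png

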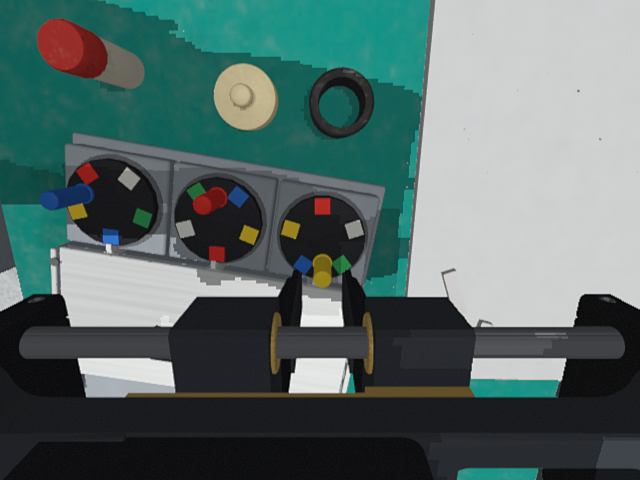

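>>> {"name": "arm_command", "arguments": {
  "gripper": [2.1, 2.1, 2.1, 1.2, 1.2],
  "linear": [
    [0, 0, -2],
    [0, 0, -4],
    [0, 0, -4],
    [0, 0, -4],
    [0, 0, -4]
  ],
  "delta_rot": [
    [0, 0, 0],
    [0, 0, 0],
    [0, 0, 0],
    [0, 0, 0],
    [0, 0, 0]
  ]
}}

```text
time_s: 11.08
tool_pos: [611.4, 13.8, 49.5]
tool_rot: [0.001, 0.701, 0.713, 0.0]
wrist_force: [0.2, 0.3, 0.5]
width: 12.6
```

```bash
cat > m.py <<'E'
from fit import *
import sys
n,init=sys.argv[1],[float(x) for x in sys.argv[2:5]] # guesses red,yellow,blue deg
z=np.load(f"pics/wrist{n}.npz");K,P=z['K'],z['P'];im=cv2.imread(f"pics/wrist{n}.png")
ax0={'yellow':[610.4,29.3],'red':[543.2,39.6],'blue':[476,49.9]}
g=dict(zip(['red','yellow','blue'],init)); res={k:[] for k in g}
for c,ce,a in blobs(im,K,P):
    w=px2w(K,P,*ce,28)[:2]
    for d,q in ax0.items():
        v=w-q;r=np.hypot(*v)
        if 19.5<r<24 and a>60:
            t=np.degrees(np.arctan2(v[1],v[0]))+98.7-72*(ORD.index(c)-ORD.index(d)); t=(t-g[d]+180)%360-180+g[d]
            res[d].append((c,round(t,1),round(r,1),a))
for d in res: print(d,res[d])
E
python3 m.py 5 0 -97 0
python3 - <<'E'
import numpy as np
a0=-89;st=98;k=11
for i in range(1,k+1):
    a=a0+st*i/k; p=np.array([np.cos(np.radians(a)),np.sin(np.radians(a))])-[np.cos(np.radians(a0)),np.sin(np.radians(a0))]
    print(i,round(st*i/k,1),(1.6*p).round(2))
E
```

```text
red [('red', np.float64(4.4), np.float64(21.3), np.int32(233)), ('yellow', np.float64(4.6), np.float64(21.4), np.int32(248)), ('blue', np.float64(4.5), np.float64(21.7), np.int32(253)), ('green', np.float64(4.2), np.float64(23.2), np.int32(152))]
yellow [('red', np.float64(-98.5), np.float64(21.6), np.int32(280)), ('yellow', np.float64(-98.5), np.float64(21.5), np.int32(250)), ('yellow', np.float64(9.8), np.float64(21.2), np.int32(537)), ('blue', np.float64(-98.8), np.float64(21.5), np.int32(215)), ('green', np.float64(-97.8), np.float64(21.5), np.int32(206))]
blue [('red', np.float64(2.2), np.float64(21.6), np.int32(280)), ('yellow', np.float64(4.8), np.float64(21.3), np.int32(213)), ('blue', np.float64(3.1), np.float64(21.3), np.int32(232)), ('green', np.float64(3.3), np.float64(21.5), np.int32(221))]
1 8.9 [0.25 0.02]
2 17.8 [0.49 0.09]
3 26.7 [0.72 0.18]
4 35.6 [0.93 0.32]
5 44.5 [1.11 0.48]
6 53.5 [1.27 0.67]
7 62.4 [1.4  0.88]
8 71.3 [1.5  1.11]
9 80.2 [1.55 1.35]
10 89.1 [1.57 1.6 ]
11 98.0 [1.55 1.85]
```

>>> {"name": "arm_command", "arguments": {
  "gripper": [1.2, 1.2, 1.2, 1.2, 1.2],
  "linear": [
    [0.25, 0.02, 0],
    [0.49, 0.09, 0],
    [0.72, 0.18, 0],
    [0.93, 0.32, 0],
    [1.11, 0.48, 0]
  ],
  "delta_rot": [
    [0, 0, 9],
    [0, 0, 18],
    [0, 0, 26.5],
    [0, 0, 35.5],
    [0, 0, 44.5]
  ]
}}

```text
time_s: 11.7
tool_pos: [621.9, 18.5, 49.4]
tool_rot: [-0.0, 0.376, 0.927, -0.0]
wrist_force: [-2.5, -0.6, 1.7]
width: 12.1
```

>>> {"name": "arm_command", "arguments": {
  "gripper": [1.2, 1.2, 1.2, 1.2, 1.2],
  "linear": [
    [0.16, 0.19, 0],
    [0.29, 0.4, 0],
    [0.39, 0.63, 0],
    [0.44, 0.87, 0],
    [0.46, 1.12, 0]
  ],
  "delta_rot": [
    [0, 0, 9],
    [0, 0, 18],
    [0, 0, 27],
    [0, 0, 36],
    [0, 0, 44.5]
  ]
}}

```text
time_s: 12.32
tool_pos: [626.6, 29.6, 49.3]
tool_rot: [0.0, -0.003, 1.0, -0.0]
wrist_force: [-0.9, -3.9, 0.6]
width: 11.9
```

>>> {"name": "arm_command", "arguments": {
  "gripper": [1.2, 1.1, 1.1, 2.1, 2.1],
  "linear": [
    [-0.03, 0.33, 0],
    [-0.03, 0.33, 0],
    [-0.03, 0.33, 0],
    [-0.03, 0.33, 0],
    [-0.03, 0.33, 0]
  ],
  "delta_rot": [
    [0, 0, 10],
    [0, 0, 11],
    [0, 0, 11],
    [0, 0, 11],
    [0, 0, 11]
  ]
}}

```text
time_s: 12.95
tool_pos: [626.4, 33.2, 48.7]
tool_rot: [0.0, -0.096, 0.995, 0.0]
wrist_force: [0.3, -0.3, 0.5]
width: 20.2
```

>>> {"name": "arm_command", "arguments": {
  "gripper": [2.1, 2.1, 1.1, 0, 0],
  "linear": [
    [0, 0, 2],
    [0, 0, 6],
    [-3, -2, 8],
    [-6, -4, 8],
    [-9.3, -6, 8]
  ],
  "delta_rot": [
    [0, 0, 0],
    [0, 0, -10],
    [0, 0, -20],
    [0, 0, -30],
    [0, 0, -40]
  ]
}}

```text
time_s: 13.58
tool_pos: [532.6, -27.3, 129.0]
tool_rot: [0.0, 0.253, 0.967, 0.0]
wrist_force: [-0.4, -0.7, -0.3]
width: 1.1
```

>>> {"name": "arm_command", "arguments": {
  "gripper": [0, 0, 0, 0, 0],
  "linear": [
    [0, 0, 0],
    [0, 0, 0],
    [0, 0, 0],
    [0, 0, 0],
    [0, 0, 0]
  ],
  "delta_rot": [
    [0, 0, -10],
    [0, 0, -20],
    [0, 0, -30],
    [0, 0, -40],
    [0, 0, -50]
  ]
}}

```text
time_s: 14.2
tool_pos: [533.4, -26.8, 128.7]
tool_rot: [0.0, 0.638, 0.77, 0.0]
wrist_force: [0.6, 0.0, -0.2]
width: 0.1
```

>>> {"name": "arm_command", "arguments": {
  "gripper": [0, 0, 0, 0, 0],
  "linear": [
    [0, 0, 0],
    [0, 0, 0],
    [0, 0, 0],
    [0, 0, 0],
    [0, 0, 0]
  ],
  "delta_rot": [
    [0, 0, -10],
    [0, 0, -19.7],
    [0, 0, -19.7],
    [0, 0, -19.7],
    [0, 0, -19.7]
  ]
}}

```text
time_s: 14.82
tool_pos: [533.4, -26.8, 128.6]
tool_rot: [0.0, 0.758, 0.653, 0.0]
wrist_force: [-0.2, 0.5, -0.1]
width: 0.4
```

```bash
python3 look.py 6 wrist side; python3 m.py 6 0 0 0
```

```text
14.825 [533.39 -26.83 128.64] [0.   0.76 0.65 0.  ] [-0.19  0.53 -0.1 ] 0.36426216114565485 [-0.17  0.49  1.89  0.    0.76 -0.02]
red [('red', np.float64(4.8), np.float64(21.2), np.int32(196)), ('yellow', np.float64(4.8), np.float64(21.5), np.int32(217)), ('blue', np.float64(4.4), np.float64(21.7), np.int32(225)), ('green', np.float64(4.3), np.float64(21.7), np.int32(207))]
yellow [('red', np.float64(3.3), np.float64(21.4), np.int32(213)), ('yellow', np.float64(106.5), np.float64(20.6), np.int32(483)), ('yellow', np.float64(3.1), np.float64(21.2), np.int32(203)), ('blue', np.float64(3.3), np.float64(21.6), np.int32(198)), ('green', np.float64(3.7), np.float64(21.6), np.int32(214))]
blue [('red', np.float64(2.6), np.float64(21.5), np.int32(230)), ('yellow', np.float64(3.0), np.float64(21.5), np.int32(212)), ('blue', np.float64(-101.8), np.float64(21.4), np.int32(407)), ('blue', np.float64(3.1), np.float64(21.1), np.int32(185)), ('green', np.float64(3.2), np.float64(21.5), np.int32(200))]
```

View pics/wrist6.png

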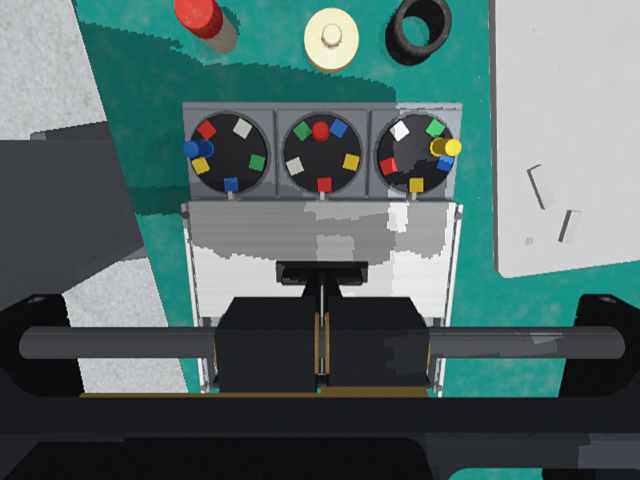

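View pics/side6.png

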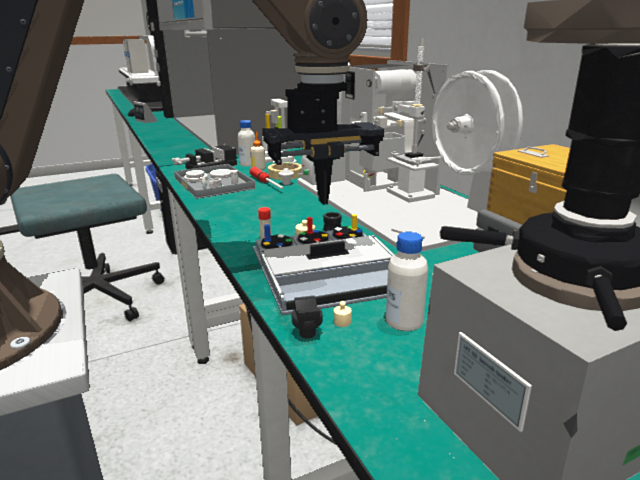

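Run:
```python
from h import *
z=np.load("pics/wrist6.npz");K,P=z['K'],z['P']
for q in [(322,266,50),(322,282,31.5),(322,262,31.5)]: print(px2w(K,P,*q))
print(w2px(K,P,[529.9,-48.3,50]),w2px(K,P,[533.4,-26.8,35]), w2px(K,P,[529.9+.6,-48.3+4,50]))
```

```text
[531.88 -36.45  50.  ]
[528.96 -56.24  31.5 ]
[531.42 -39.86  31.5 ]
[321.72 281.61] [322.05 246.89] [321.72 276.4 ]
```

>>> {"name": "arm_command", "arguments": {
  "gripper": [0, 0, 0, 0, 0],
  "linear": [
    [0, 0, -3],
    [0, 0, -5],
    [0, 0, -5],
    [0, 0, -5],
    [0, 0, -5]
  ],
  "delta_rot": [
    [0, 0, 0],
    [0, 0, 0],
    [0, 0, 0],
    [0, 0, 0],
    [0, 0, 0]
  ]
}}

```text
time_s: 15.55
tool_pos: [533.8, -26.9, 79.5]
tool_rot: [0.001, 0.758, 0.652, 0.0]
wrist_force: [-0.2, 0.8, -0.2]
width: 0.7
```

```bash
python3 look.py 7 wrist side; python3 -c "
import cv2;i=cv2.imread('pics/side7.png');cv2.imwrite('pics/side7c.png',cv2.resize(i[170:330,200:440],None,fx=3.3,fy=3.3))"
```

```text
15.55 [533.77 -26.91  79.52] [0.   0.76 0.65 0.  ] [-0.17  0.76 -0.22] 0.6645545651351874 [-0.17  0.57  1.92 -0.    0.65 -0.02]
```

View pics/side7c.png

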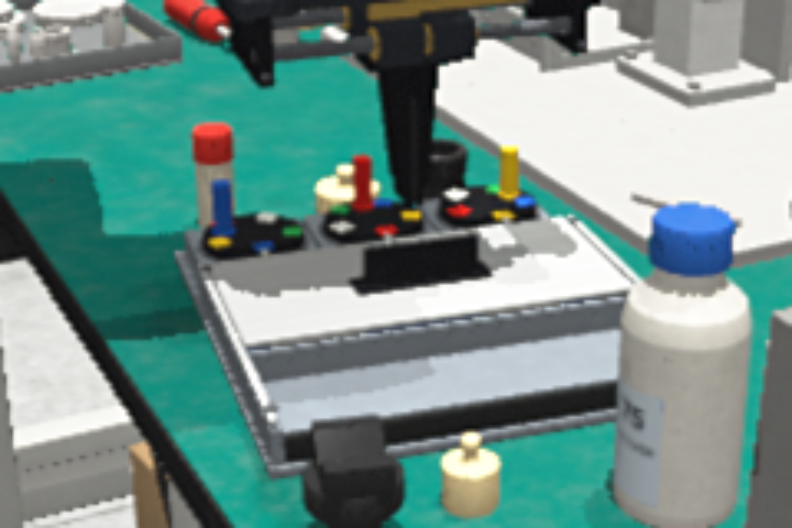

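View pics/wrist7.png

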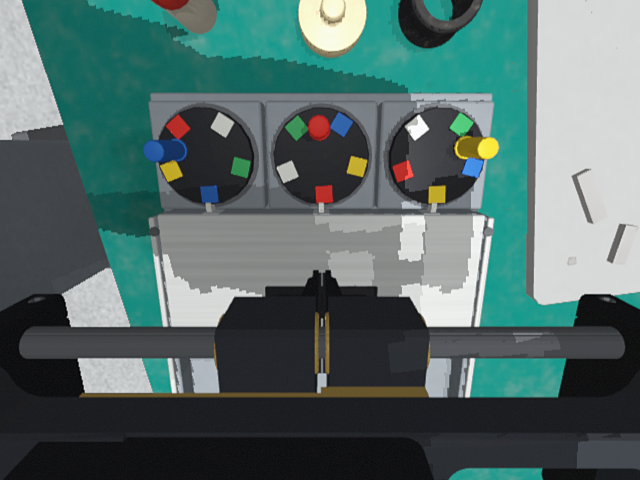

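>>> {"name": "arm_command", "arguments": {
  "gripper": [0, 0, 0, 0, 0],
  "linear": [
    [0, 0, -2],
    [0, 0, -3],
    [0, 0, -3],
    [-0.08, -0.5, -3],
    [-0.15, -1, -3]
  ],
  "delta_rot": [
    [0, 0, 0],
    [0, 0, 0],
    [0, 0, 0],
    [0, 0, 0],
    [0, 0, 0]
  ]
}}

```text
time_s: 16.27
tool_pos: [532.0, -37.2, 49.1]
tool_rot: [0.0, 0.758, 0.652, 0.0]
wrist_force: [-0.4, 1.6, 0.6]
width: 0.5
```

>>> {"name": "arm_command", "arguments": {
  "gripper": [0, 0, 0, 0, 0],
  "linear": [
    [-0.06, -0.4, 0],
    [-0.12, -0.8, 0],
    [-0.18, -1.2, 0],
    [-0.24, -1.6, 0],
    [-0.31, -2, 0]
  ],
  "delta_rot": [
    [0, 0, 0],
    [0, 0, 0],
    [0, 0, 0],
    [0, 0, 0],
    [0, 0, 0]
  ]
}}

```text
time_s: 16.9
tool_pos: [528.9, -57.2, 48.7]
tool_rot: [0.0, 0.758, 0.652, 0.0]
wrist_force: [0.2, 1.7, 0.7]
width: 0.3
```

```bash
python3 look.py 8 wrist side; python3 m.py 8 0 0 0; python3 -c "
import cv2;i=cv2.imread('pics/side8.png');cv2.imwrite('pics/side8c.png',cv2.resize(i[170:330,200:440],None,fx=3.3,fy=3.3))"
```

```text
16.9 [528.89 -57.16  48.68] [0.   0.76 0.65 0.  ] [0.18 1.69 0.71] 0.31503323886078527 [-0.23  0.62  1.95  0.    0.58 -0.08]
red [('red', np.float64(-176.1), np.float64(19.9), np.int32(1138)), ('red', np.float64(4.4), np.float64(21.3), np.int32(454)), ('yellow', np.float64(4.5), np.float64(21.5), np.int32(503)), ('blue', np.float64(4.3), np.float64(21.6), np.int32(548)), ('green', np.float64(5.1), np.float64(21.4), np.int32(485))]
yellow [('red', np.float64(3.2), np.float64(21.4), np.int32(493)), ('yellow', np.float64(3.5), np.float64(21.4), np.int32(463)), ('blue', np.float64(3.1), np.float64(21.5), np.int32(497)), ('green', np.float64(3.7), np.float64(21.6), np.int32(541))]
blue [('red', np.float64(2.6), np.float64(21.5), np.int32(543)), ('yellow', np.float64(2.8), np.float64(21.4), np.int32(492)), ('blue', np.float64(2.9), np.float64(21.3), np.int32(446)), ('green', np.float64(3.0), np.float64(21.4), np.int32(471))]
```

View pics/side8c.png

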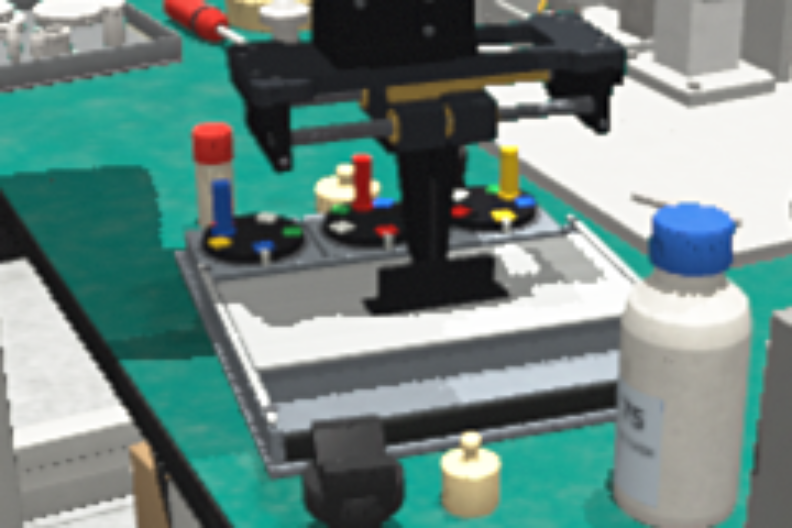

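>>> {"name": "arm_command", "arguments": {
  "gripper": [0, 0, 0, 0, 0],
  "linear": [
    [-0.12, -0.8, 0],
    [-0.24, -1.6, 0],
    [-0.37, -2.4, 0],
    [-0.49, -3.2, 0],
    [-0.61, -4, 0]
  ],
  "delta_rot": [
    [0, 0, 0],
    [0, 0, 0],
    [0, 0, 0],
    [0, 0, 0],
    [0, 0, 0]
  ]
}}

```text
time_s: 17.62
tool_pos: [522.5, -97.4, 48.6]
tool_rot: [-0.0, 0.758, 0.652, -0.0]
wrist_force: [0.2, 3.0, -0.6]
width: 0.3
```

>>> {"name": "arm_command", "arguments": {
  "gripper": [0, 0, 0, 0, 0],
  "linear": [
    [-0.06, -0.4, 0],
    [-0.12, -0.8, 0],
    [-0.14, -0.9, 0],
    [-0.14, -0.9, 0],
    [-0.14, -0.9, 0]
  ],
  "delta_rot": [
    [0, 0, 0],
    [0, 0, 0],
    [0, 0, 0],
    [0, 0, 0],
    [0, 0, 0]
  ]
}}

```text
time_s: 18.25
tool_pos: [521.4, -104.3, 48.6]
tool_rot: [-0.001, 0.758, 0.652, 0.001]
wrist_force: [3.8, 15.4, 1.3]
width: 0.3
```

>>> {"name": "arm_command", "arguments": {
  "gripper": [0, 0, 0, 0, 0],
  "linear": [
    [-0.01, -0.08, 0],
    [-0.01, -0.08, 0],
    [0.08, 0.5, 0],
    [0.15, 1, 0],
    [0.15, 1, 0]
  ],
  "delta_rot": [
    [0, 0, 0],
    [0, 0, 0],
    [0, 0, 0],
    [0, 0, 0],
    [0, 0, 0]
  ]
}}

```text
time_s: 18.88
tool_pos: [522.9, -95.8, 48.7]
tool_rot: [0.0, 0.758, 0.652, 0.0]
wrist_force: [0.3, 0.2, -0.9]
width: 0.3
```

>>> {"name": "arm_command", "arguments": {
  "gripper": [0, 0, 0, 0, 0],
  "linear": [
    [0, 0, 4],
    [0, 0, 9],
    [0, 0, 14],
    [0, 0, 14],
    [0, 0, 14]
  ],
  "delta_rot": [
    [0, 0, 0],
    [0, 0, 0],
    [0, 0, 0],
    [0, 0, 0],
    [0, 0, 0]
  ]
}}

```text
time_s: 19.5
tool_pos: [522.4, -96.0, 188.2]
tool_rot: [-0.0, 0.759, 0.652, -0.0]
wrist_force: [-0.7, 0.0, -0.3]
width: 0.7
```

```bash
python3 look.py 9 wrist side top; python3 m.py 9 0 0 0; python3 -c "
import cv2;i=cv2.imread('pics/side9.png');cv2.imwrite('pics/side9c.png',cv2.resize(i[170:330,200:440],None,fx=3.3,fy=3.3))
i=cv2.imread('pics/top9.png');cv2.imwrite('pics/top9c.png',cv2.resize(i[170:310,235:475],None,fx=3.3,fy=3.3))"
```

```text
19.5 [522.42 -95.96 188.17] [-0.    0.76  0.65 -0.  ] [-0.75  0.03 -0.35] 0.6767847975534333 [-0.31  0.41  1.84 -0.    0.9  -0.15]
red [('red', np.float64(-176.9), np.float64(19.5), np.int32(350)), ('red', np.float64(4.9), np.float64(21.1), np.int32(155)), ('yellow', np.float64(4.6), np.float64(21.6), np.int32(176)), ('blue', np.float64(3.8), np.float64(21.7), np.int32(180)), ('green', np.float64(3.3), np.float64(22.0), np.int32(139))]
yellow [('red', np.float64(3.4), np.float64(21.4), np.int32(175)), ('yellow', np.float64(115.4), np.float64(20.8), np.int32(390)), ('yellow', np.float64(3.6), np.float64(21.2), np.int32(167)), ('blue', np.float64(3.5), np.float64(21.6), np.int32(174)), ('green', np.float64(3.6), np.float64(21.7), np.int32(173))]
blue [('red', np.float64(2.1), np.float64(21.5), np.int32(185)), ('yellow', np.float64(2.8), np.float64(21.4), np.int32(168)), ('blue', np.float64(3.1), np.float64(21.2), np.int32(150)), ('green', np.float64(3.3), np.float64(21.5), np.int32(158))]
```

View pics/side9c.png

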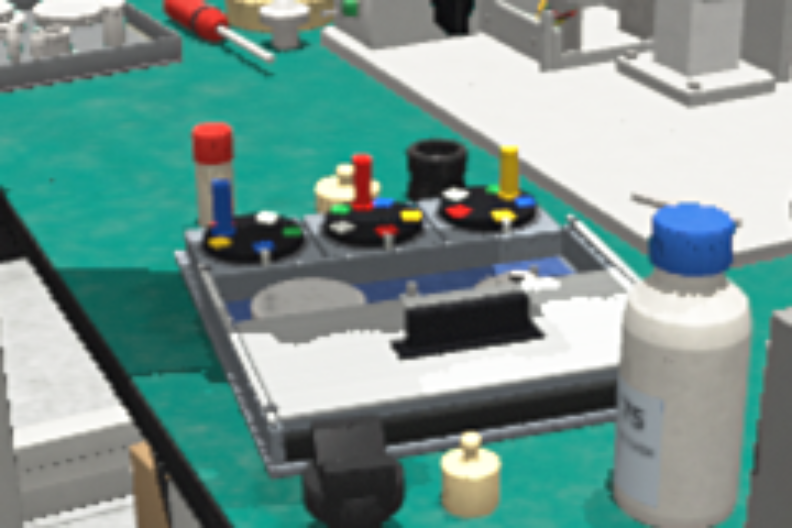

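View pics/wrist9.png

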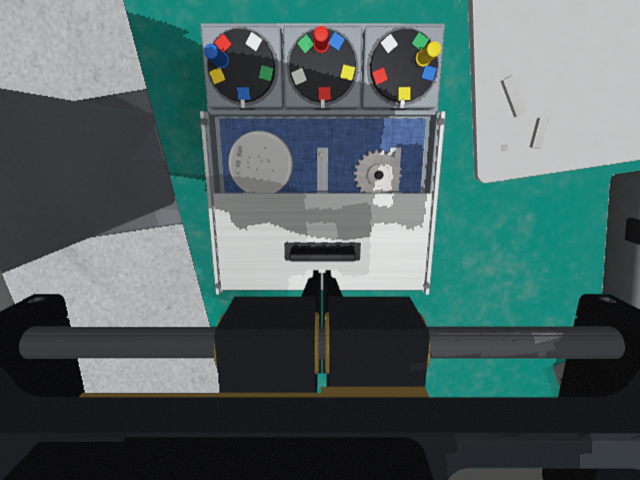

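View pics/top9c.png

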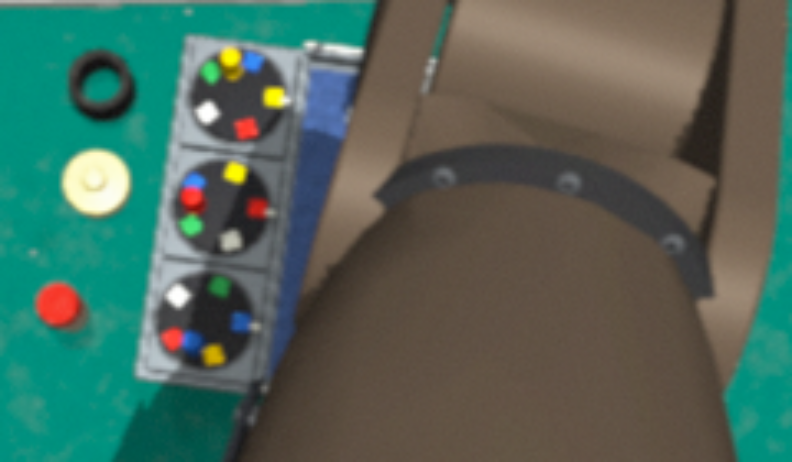

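Run:
```python
from h import *
S,C=np.sin(-.152),np.cos(.152)
def cy(p): d=p[:2]-np.array([530.6,-43.4]); return -S*d[0]+C*d[1]
for n,u,vs in [("6",322,(262,)),("9",322,(242,243))]:
    z=np.load(f"pics/wrist{n}.npz");K,P=z['K'],z['P']
    im=cv2.imread(f"pics/wrist{n}.png",0); print(n,im[185:200,290],im[232:270,300] if n=="9" else im[250:290,290])
    for v in vs: print(n,cy(px2w(K,P,u,v,31.5)))
    if n=="9": print('edge',cy(px2w(K,P,290,191.5,29)))
```

```text
6 [119 109  93  92  93  93  93  94  92  95  91  83  74  67  67] [132 134 132 129 128 127 127 129 133 136 116  48  17  20  25  26  25  20
  19  15  18  20  18  17  16  22  17  17  27  34  47  62  55  41  48 141
 200 214 212 211]
6 3.6226556372683443
9 [ 72  65  56  55  53  49  52  61  92 119 123 121 118 115 118] [120 123 167 203 203 199 199 202 208 201 147  57  64  66  54  24  16  14
  16  10  14  16  32  57  70  64  54  44  43 126 190 206 202 201 202 202
 201 200]
9 -67.38799789635338
9 -68.36305021941358
edge -20.452037146913195
```

```bash
python3 -c "
from station import robot
print(robot.close_job())"
```

```text
the job is handed in; nothing more can be done
None
```

The case is unlocked and the cover is open to its stop. I handed the job in at about 19.7 s, with the gripper lifted clear. `close_job()` gave no verdict, as expected.

- **Dials:** I turned red, blue and then yellow by straddling each post with the fingers, with the cover still shut. After the cover was opened, the wrist camera put red at about +4.5°, yellow at about +3.5° and blue at about +3°. All are under 0.09 rad, inside the 0.25 rad limit. I left these small offsets uncorrected.
- **Cover:** I pushed the ridge with the closed fingers until it met the stop, where the wrist force read 15 N. I then pressed 0.8 mm further and backed off. The pictures give a travel of about 72 to 73 mm against the nominal 72 mm.
- **Bystanders:** by eye, all six stand where they were in the last side and top pictures. In the last top picture the arm hid the bottle, slim weight and anvil, so only the side view covers those three.

No check failed or disagreed.

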